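# Re-rack four cab gauges in mirror order

## Task

The four pressure gauges on the wooden rack go to the locomotive's other cab, whose desk is the mirror image, so move them to the aluminium rack in reverse order: the gauge at the left end of the wooden rack goes to the bay at the right end of the aluminium rack, the next one to the bay beside it, and so on to the other end. Leave each gauge standing dial up, flat on the floor of its own bay, and never let one tip over.

Things in the scene. Friction and masses are not known exactly. Their poses are not given: they have to be found in the camera images.
- intake_rack: Fixed dark wooden rack, brass-trimmed ends, 80 x 340 mm, 12 mm thick (end lips 10 mm wide, 24 mm high). Origin: centre of its underside, on the table; y along the row, x across it, turned at most 0.2 rad from the world axes. Four places, each with a coloured seat, at y = -120, -40, +40, +120 mm, x = 0. May lie nearer or farther than the delivery rack.
- delivery_rack: Fixed aluminium rack, 88 x 328 mm, a row of four empty bays with dark floors. Origin: centre of its underside, on the table; y along the row, x across it, turned at most 0.2 rad from the world axes. Bay centres at y = -120, -40, +40, +120 mm, x = 0; each 72 x 72 mm inside, floor 10 mm above the origin, walls 8 mm thick, 18 mm high above the origin.
- nickel_gauge: Pressure gauge with a bright nickel-grey metal case, standing dial up at the start on the seat of its own colour; about 0.3 kg, 51 mm tall, round: brass foot 44 mm in diameter (height 0 to 12 mm), neck 30 mm (12 to 22 mm), case 48 mm (22 to 51 mm), white dial on top. Grip it by the case. Origin: centre of the foot's underside; z up through the dial.
- red_gauge: Pressure gauge with a red case, standing dial up at the start on the seat of its own colour; about 0.3 kg, 51 mm tall, round: brass foot 44 mm in diameter (height 0 to 12 mm), neck 30 mm (12 to 22 mm), case 48 mm (22 to 51 mm), white dial on top. Grip it by the case. Origin: centre of the foot's underside; z up through the dial.
- blue_gauge: Pressure gauge with a blue case, standing dial up at the start on the seat of its own colour; about 0.3 kg, 51 mm tall, round: brass foot 44 mm in diameter (height 0 to 12 mm), neck 30 mm (12 to 22 mm), case 48 mm (22 to 51 mm), white dial on top. Grip it by the case. Origin: centre of the foot's underside; z up through the dial.
- yellow_gauge: Pressure gauge with a yellow case, standing dial up at the start on the seat of its own colour; about 0.3 kg, 51 mm tall, round: brass foot 44 mm in diameter (height 0 to 12 mm), neck 30 mm (12 to 22 mm), case 48 mm (22 to 51 mm), white dial on top. Grip it by the case. Origin: centre of the foot's underside; z up through the dial.
- nickel_seat: Bright nickel-grey metal disc, 64 mm in diameter and 4 mm thick, fixed on one of the four places of the intake rack; it stays there and shows where the gauge of its colour stood at the start. Origin: centre of its underside, 12 mm above the table; the gauge stands on its top, 16 mm above the table.
- red_seat: Red disc, 64 mm in diameter and 4 mm thick, fixed on one of the four places of the intake rack; it stays there and shows where the gauge of its colour stood at the start. Origin: centre of its underside, 12 mm above the table; the gauge stands on its top, 16 mm above the table.
- blue_seat: Blue disc, 64 mm in diameter and 4 mm thick, fixed on one of the four places of the intake rack; it stays there and shows where the gauge of its colour stood at the start. Origin: centre of its underside, 12 mm above the table; the gauge stands on its top, 16 mm above the table.
- yellow_seat: Yellow disc, 64 mm in diameter and 4 mm thick, fixed on one of the four places of the intake rack; it stays there and shows where the gauge of its colour stood at the start. Origin: centre of its underside, 12 mm above the table; the gauge stands on its top, 16 mm above the table.

How it is judged (in metres and radians):
At the end, for the whole second after the job is handed in: Each gauge stands upright (within 0.12 rad) on the floor of the delivery-rack bay that mirrors its starting place (starting at intake y, it ends at delivery y = -intake y), within 15 mm of the bay's centre along each rack axis and within 5 mm of the floor's height, released and at rest (((y of nickel_seat in the frame of intake_rack between -0.14 and -0.1 m and y of nickel_gauge in the frame of delivery_rack between 0.105 and 0.135 m) or (y of nickel_seat in the frame of intake_rack between -0.06 and -0.02 m and y of nickel_gauge in the frame of delivery_rack between 0.025 and 0.055 m) or (y of nickel_seat in the frame of intake_rack between 0.02 and 0.06 m and y of nickel_gauge in the frame of delivery_rack between -0.055 and -0.025 m) or (y of nickel_seat in the frame of intake_rack between 0.1 and 0.14 m and y of nickel_gauge in the frame of delivery_rack between -0.135 and -0.105 m)) and x of nickel_gauge in the frame of delivery_rack between -0.015 and 0.015 m and z of nickel_gauge in the frame of delivery_rack between 0.005 and 0.015 m and angle between each of nickel_gauge, red_gauge, blue_gauge, yellow_gauge's own z axis and vertical below 0.12 rad and linear speed of each of nickel_gauge, red_gauge, blue_gauge, yellow_gauge below 0.02 m/s and angular speed of each of nickel_gauge, red_gauge, blue_gauge, yellow_gauge below 0.2 rad/s and ((y of red_seat in the frame of intake_rack between -0.14 and -0.1 m and y of red_gauge in the frame of delivery_rack between 0.105 and 0.135 m) or (y of red_seat in the frame of intake_rack between -0.06 and -0.02 m and y of red_gauge in the frame of delivery_rack between 0.025 and 0.055 m) or (y of red_seat in the frame of intake_rack between 0.02 and 0.06 m and y of red_gauge in the frame of delivery_rack between -0.055 and -0.025 m) or (y of red_seat in the frame of intake_rack between 0.1 and 0.14 m and y of red_gauge in the frame of delivery_rack between -0.135 and -0.105 m)) and x of red_gauge in the frame of delivery_rack between -0.015 and 0.015 m and z of red_gauge in the frame of delivery_rack between 0.005 and 0.015 m and ((y of blue_seat in the frame of intake_rack between -0.14 and -0.1 m and y of blue_gauge in the frame of delivery_rack between 0.105 and 0.135 m) or (y of blue_seat in the frame of intake_rack between -0.06 and -0.02 m and y of blue_gauge in the frame of delivery_rack between 0.025 and 0.055 m) or (y of blue_seat in the frame of intake_rack between 0.02 and 0.06 m and y of blue_gauge in the frame of delivery_rack between -0.055 and -0.025 m) or (y of blue_seat in the frame of intake_rack between 0.1 and 0.14 m and y of blue_gauge in the frame of delivery_rack between -0.135 and -0.105 m)) and x of blue_gauge in the frame of delivery_rack between -0.015 and 0.015 m and z of blue_gauge in the frame of delivery_rack between 0.005 and 0.015 m and ((y of yellow_seat in the frame of intake_rack between -0.14 and -0.1 m and y of yellow_gauge in the frame of delivery_rack between 0.105 and 0.135 m) or (y of yellow_seat in the frame of intake_rack between -0.06 and -0.02 m and y of yellow_gauge in the frame of delivery_rack between 0.025 and 0.055 m) or (y of yellow_seat in the frame of intake_rack between 0.02 and 0.06 m and y of yellow_gauge in the frame of delivery_rack between -0.055 and -0.025 m) or (y of yellow_seat in the frame of intake_rack between 0.1 and 0.14 m and y of yellow_gauge in the frame of delivery_rack between -0.135 and -0.105 m)) and x of yellow_gauge in the frame of delivery_rack between -0.015 and 0.015 m and z of yellow_gauge in the frame of delivery_rack between 0.005 and 0.015 m); the robot touches nothing.
It fails at once if the nickel gauge tips over (angle between nickel_gauge's own z axis and vertical above 0.8 rad).
It fails at once if the red gauge tips over (angle between red_gauge's own z axis and vertical above 0.8 rad).
It fails at once if the blue gauge tips over (angle between blue_gauge's own z axis and vertical above 0.8 rad).
It fails at once if the yellow gauge tips over (angle between yellow_gauge's own z axis and vertical above 0.8 rad).
It also fails if it takes over 80 s, if anything falls off the work surface, if the arm or the gripper's body presses on something with over 40 N, if the wrist force passes 120 N, or if a joint passes its speed limit or range.

## Robot

A 6-joint arm with a two-finger parallel gripper is mounted at the origin on the work surface. World frame = base frame: x ahead of the robot, y to its left, z up, the work surface at z = 0. Lengths are in mm, angles in degrees, forces in N, time in s.
With the tool pointing down it reaches from about 375 to 975 mm from the base axis. Payload 3.8 kg.
Tool frame: the origin (TCP) lies at the very end of the fingers, on their centre line; the grasp point (between the pads) lies 19 mm behind it; z points along the fingers, y is the line along which they close (so a half turn about z gives the same grasp; the last joint's range is limited). The gripper opens to 85 mm and grips with 20 to 120 N. Pads are 22 mm wide; open, the fingers measure 114 mm over their backs; the gripper's body (76 mm by 85 mm) begins 54 mm behind the grasp point. The pads swing forward as they close: fully open they stand 13 mm farther back than shut.
Start: joints at [73.975, 15.12, 91.902, -0, 72.978, -2.114], TCP at [162.282, 655.196, 231.28] pointing down, gripper open.
Joint ranges: [-150.88, 150.88], [-54.13, 125.18], [17.81, 147.31], [-75.09, 255.09], [0, 152.58], [-146.25, 146.25]. Speed limits (degrees/s): [147.25, 147.25, 180, 180, 180, 180].

## Interface

Orientations are given as [roll, pitch, yaw] about the fixed x, y, z axes, in that order (R = Rz(yaw) Ry(pitch) Rx(roll)).
In Python, from bench import * gives the robot as it stands.
- The arm moves only by the tool send_rows, never from a script. Its argument "commands" is a list of rows, each an object with "delta_pos": the shift along the tool's x, y, z normalised to -1 to 1, where 1 is 0.5 m, a list of three; "twist": the turn, a rotation vector about the tool's x, y, z normalised to -1 to 1, where 1 is pi rad, a list of three; "jaw": the closure, from 0 (fully open) to 1 (shut). A call has 1 to 8 rows; each row is the pose to reach, as a shift and turn from the pose commanded when the call began, along the tool's axes at that moment, turning the shorter way round; what a row does not reach only later rows make up. A row lasts 1/10 s, in which the tool goes at most 50 mm and 8.59 degrees, less where a joint would pass 70% of its speed; a pose out of reach is approached as far as the arm can. A call with a number of a shift or a turn outside -1 to 1 is refused whole. A call with a gripper value outside its range is refused whole. The fingers move at their own pace and stop on an object; "squeeze" is the grip in N (left out, the last holds). Time passes only in rows, so rows that repeat a pose let the fingers close. It gives the time, the measured TCP pose, the force, the opening and the grip force at its end, in the units of the state.
- sense(): the state, without advancing time (a new reading comes with each control period).
- grab_frame(name): name is "scene" or "top" or "wrist"; returns a dict with "color" (384x512x3 uint8, blue, green, red), "depth" (384x512 float32, mm along the optical axis (not along the pixel's ray), 0 where there is no reading), "fx", "fy", "cx", "cy" (pixels), "R" (3x3) and "t" (3): a world point X has camera coordinates R X + t. Camera axes: x right, y down, z forward; pixel columns grow to the right and rows downward; lengths in mm; the calibration is good to about 2 mm. A picture is of the moment at which its call begins.
- sign_off(): hands the job in; it is judged then, once.
Trained networks look in the newest picture that a camera, given by its name, has taken for a name from the list of things; names that differ only in an ending like _2 or _b are one class to them, and where a whole thing is asked for, a point or a joint stands for the part that bears it (a point fixed in the world has none). Each returns a list of dicts, best first, with "conf" (0 to 1); they miss things now and then, are a little off and sometimes report something else, mostly with a low value. They report only what shows in the picture. A call takes as long as a camera call.
- find_in(camera, label): "pixel" ([column, row] in pixels, amid what is visible of it).
- outline_of(camera, label): "mask" (384x512 bool, what is visible of it) and "pixel" ([column, row] in pixels, amid what is visible of it).
- mark_of(camera, label): "pixel" ([column, row] in pixels: a listed point, or the origin of a listed thing).
The state is a dict: "time_s": time; "q": joint angles; "joint_velocities": joint speeds; "joint_torque": joint torques, N m; "ee_pos": TCP position; "tcp_rot": TCP orientation; "wrist_force": force on the tool from outside, world axes, zero at the start; "moment": the same for the moment, N m; "opening": opening from 0.0 (shut) to 1.0 (fully open); "gripper_force": force on a finger pad.
Only numpy, scipy, OpenCV 4.12 (cv2) and the standard library are available. Lean on these libraries where they do the work, as an engineer would, in place of code of your own. Each camera call takes 0.05 s, during which the arm holds its last target. There are 200 camera calls.

## Working session

There is one attempt and no reset: what is moved stays moved. The work goes in short steps, Python scripts to look and compute and a tool call to move; the robot and the scene stay as the last step left them, time stands still between calls to the robot, and variables do not carry over. Pictures are saved under pics/ and viewed, at most 14 in all, crops included, and the job is handed in when it is done.

Besides the shell and the picture viewer there is one more tool, called after "Call:" as a command line: name --argument value ..., lists and objects as JSON in quotes. send_rows: Moves the arm, as the interface text tells. Its arguments: {"type":"object","properties":{"commands":{"type":"array","items":{"type":"object","properties":{"delta_pos":{"type":"array","items":{"type":"number","minimum":-1,"maximum":1}},"twist":{"type":"array","items":{"type":"number","minimum":-1,"maximum":1}},"jaw":{"type":"number"}}}},"squeeze":{"type":"number"}},"required":["commands"]}

```bash
mkdir -p pics
python3 - <<'E'
from bench import *
import cv2,numpy as np
s=sense();print(s['time_s'],s['ee_pos'],s['tcp_rot'],s['opening'])
ims=[]
for c in ['scene','top']:
    f=grab_frame(c);ims.append(f['color']);print(c,f['fx'],f['cx'],f['cy'],np.round(f['R'],3).tolist(),np.round(f['t'],1))
    for l in ['nickel_gauge','red_gauge','blue_gauge','yellow_gauge','intake_rack','delivery_rack']:
        print(l,[(np.round(d['pixel']),round(d['conf'],2)) for d in find_in(c,l)[:2]],[(np.round(d['pixel'],1),round(d['conf'],2)) for d in mark_of(c,l)[:2]])
cv2.imwrite('pics/a.png',ims[0]);cv2.imwrite('pics/b.png',ims[1])
E
```

```text
0.0 [162.08704117 654.47198915 229.92190812] [-1.79867663e+02 -4.29753708e-03  1.66088552e+02] 1.0020119280058326
scene 490.05800602336865 261.3218911137058 188.08757183105467 [[-0.036, 0.999, 0.007], [0.839, 0.034, -0.543], [-0.543, -0.013, -0.84]] [  15.3 -440.  1162.4]
nickel_gauge [(array([321., 146.]), 0.95)] []
red_gauge [(array([236., 144.]), 0.77), (array([269., 164.]), 0.22)] [(array([234.8, 154.3]), 0.88), (array([278.4, 156.3]), 0.4)]
blue_gauge [(array([280., 149.]), 0.92)] [(array([279.8, 159.5]), 0.91), (array([255.8, 162.2]), 0.45)]
yellow_gauge [(array([184., 150.]), 0.87)] [(array([186. , 156.3]), 0.72)]
intake_rack [(array([254., 170.]), 0.89), (array([268., 162.]), 0.37)] [(array([255.9, 164.4]), 0.78)]
delivery_rack [] [(array([258.9, 253.9]), 0.6)]
top 474.4402141863412 256.1176238940946 194.01417394645208 [[0.013, -1.0, -0.016], [-0.981, -0.01, -0.196], [0.196, 0.019, -0.98]] [-13.1 568.2 674.6]
nickel_gauge [(array([182., 268.]), 0.64), (array([243., 270.]), 0.29)] [(array([183.9, 268.7]), 0.71)]
red_gauge [(array([286., 260.]), 0.65), (array([229., 264.]), 0.21)] [(array([285.7, 259.2]), 0.9)]
blue_gauge [(array([230., 263.]), 0.59)] [(array([280.3, 256.7]), 0.69), (array([231.5, 266.2]), 0.6)]
yellow_gauge [(array([341., 259.]), 0.95)] [(array([339.6, 260.5]), 0.79), (array([235.5, 263.8]), 0.17)]
intake_rack [(array([258., 263.]), 0.71), (array([286., 261.]), 0.62)] [(array([258.2, 261.9]), 0.77)]
delivery_rack [(array([247., 152.]), 0.58)] [(array([248.1, 153.6]), 0.91)]
```

View pics/a.png

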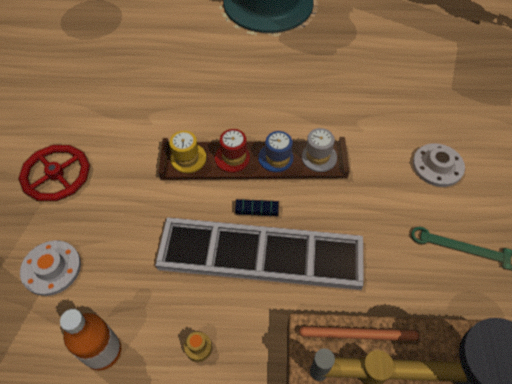

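View pics/b.png

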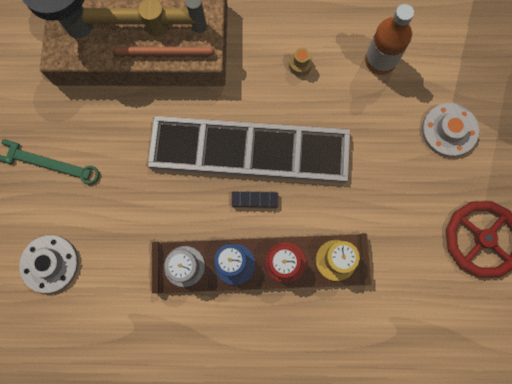

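The scene view has the wooden rack (rows 140–178) with yellow, red, blue and nickel from low to high world y, at (184,150), (236,144), (280,149) and (321,146). The empty aluminium rack is centred near (259,254). The top view agrees: nickel 182, blue 230, red 286, yellow 341 along the columns, and the aluminium rack at (248,152).

```bash
cat > h.py <<'E'
from bench import *
import cv2,numpy as np
def cloud(f):
    v,u=np.mgrid[:384,:512]; z=f['depth']
    P=np.dstack([(u-f['cx'])*z/f['fx'],(v-f['cy'])*z/f['fy'],z])
    W=(P-f['t'])@f['R']; W[z<=0]=np.nan
    return W
def ray(f,p):
    d=np.array([(p[0]-f['cx'])/f['fx'],(p[1]-f['cy'])/f['fy'],1.])@f['R']
    return -f['R'].T@f['t'],d/np.linalg.norm(d)
def tri(rs):
    A=sum(np.eye(3)-np.outer(d,d) for o,d in rs); b=sum((np.eye(3)-np.outer(d,d))@o for o,d in rs)
    X=np.linalg.solve(A,b); return X,[np.linalg.norm(np.cross(X-o,d)) for o,d in rs]
def at_z(f,p,z):
    o,d=ray(f,p); return o+d*(z-o[2])/d[2]
G=['yellow_gauge','red_gauge','blue_gauge','nickel_gauge']
E
python3 - <<'E'
from h import *
F={c:grab_frame(c) for c in ['scene','top']}
np.set_printoptions(precision=1,suppress=True)
for g in G:
    rs=[]
    for c,f in F.items():
        m=outline_of(c,g)
        if not m: print(g,c,'none');continue
        M=m[0]['mask']; W=cloud(f); pts=W[M&(W[...,2]>60)]
        # dial: bright unsaturated pixels in dilated mask
        col=f['color'].astype(int); white=(col.min(2)>150)&(col.max(2)-col.min(2)<45)
        D=(cv2.dilate(M.astype('uint8'),np.ones((5,5)))>0)&white
        D=cv2.morphologyEx(D.astype('uint8'),cv2.MORPH_CLOSE,np.ones((7,7)))
        n,l,st,ce=cv2.connectedComponentsWithStats(D);k=1+np.argmax(st[1:,4]) if n>1 else 0
        p=ce[k]; rs.append(ray(f,p))
        print(g,c,m[0]['conf'],'toppts',len(pts),pts.mean(0) if len(pts) else '','dial',p,st[k,4],'at z67',at_z(f,p,67))
    print('   tri',*tri(rs))
for r,zl in [('intake_rack',(-50,20)),('delivery_rack',(5,25))]:
    for c,f in F.items():
        m=outline_of(c,r)
        if not m: print(r,c,'none');continue
        W=cloud(f);P=W[m[0]['mask']&(W[...,2]>zl[0])&(W[...,2]<zl[1])]
        (x,y),(w,h),a=cv2.minAreaRect(P[:,:2].astype('float32'))
        print(r,c,m[0]['conf'],len(P),np.nanpercentile(P[:,2],[5,50,95]),(x,y),(w,h),a)
E
```

```text
yellow_gauge scene 0.67 toppts 473 [ 476.8 -134.5   65.2] dial [182.7 140. ] 197 at z67 [ 473.6 -135.5   67. ]
yellow_gauge top 0.68 toppts 836 [ 472.3 -135.9   68.1] dial [343.4 256.7] 413 at z67 [ 473.3 -136.5   67. ]
   tri [ 473.3 -136.1   66.6] [np.float64(0.5006478088832499), np.float64(0.5006478088831826)]
red_gauge scene 0.7 toppts 493 [468.6 -48.8  65.2] dial [232.9 138.5] 197 at z67 [466.8 -48.8  67. ]
red_gauge top none
   tri [1038.1   19.3  784. ] [np.float64(1.790180836524724e-14)]
blue_gauge scene 0.71 toppts 497 [470.1  31.   65.2] dial [278.7 140.7] 192 at z67 [468.4  31.1  67. ]
blue_gauge top 0.98 toppts 811 [465.8  30.   68.2] dial [229.8 259.6] 414 at z67 [467.   30.9  67. ]
   tri [467.1  31.1  65.4] [np.float64(0.07068293755845134), np.float64(0.07068293755845705)]
nickel_gauge scene 0.64 toppts 476 [461.5 104.6  65.4] dial [320.9 137.6] 196 at z67 [458.4 104.7  67. ]
nickel_gauge top 0.93 toppts 834 [456.6 102.9  68.1] dial [179.5 264.9] 500 at z67 [458.3 105.1  67. ]
   tri [458.3 104.9  67. ] [np.float64(0.20045324940805115), np.float64(0.20045324940801243)]
intake_rack scene 0.92 3159 [ 1.4 10.  13. ] (465.9403991699219, -12.462371826171875) (92.26033020019531, 352.83740234375) 4.609096527099609
intake_rack top 0.93 4978 [10.9 13.1 15.5] (466.2061767578125, -21.403823852539062) (82.19800567626953, 336.81817626953125) 3.0322606563568115
delivery_rack scene 0.59 10500 [ 7.1  9.9 17.6] (654.75, 7.24359130859375) (328.5797424316406, 90.96842193603516) 86.25251007080078
delivery_rack top 0.92 10454 [ 9.4 12.2 20.1] (653.3163452148438, 6.86309814453125) (328.4167175292969, 89.6107406616211) 86.25800323486328
```

The heights agree with the text: dial tops triangulate to about 67 mm (16 + 51), and the rack sizes match. Delivery rack centre is about (654, 7) with yaw -3.75°. Bay targets are nickel (646,-113), blue (651,-33), red (657,47) and yellow (662,127). The jaw will close along world x, which means tool yaw 90°.

Call:
send_rows --commands '[{"delta_pos": [-0.42, -0.463, 0.1], "twist": [0, 0, 0.2114], "jaw": 0}, {"delta_pos": [-0.42, -0.463, 0.1], "twist": [0, 0, 0.2114], "jaw": 0}, {"delta_pos": [-0.42, -0.463, 0.1], "twist": [0, 0, 0.2114], "jaw": 0}, {"delta_pos": [-0.42, -0.463, 0.1], "twist": [0, 0, 0.2114], "jaw": 0}, {"delta_pos": [-0.42, -0.463, 0.1], "twist": [0, 0, 0.2114], "jaw": 0}, {"delta_pos": [-0.42, -0.463, 0.1], "twist": [0, 0, 0.2114], "jaw": 0}, {"delta_pos": [-0.42, -0.463, 0.1], "twist": [0, 0, 0.2114], "jaw": 0}, {"delta_pos": [-0.42, -0.463, 0.1], "twist": [0, 0, 0.2114], "jaw": 0}]' --squeeze 50

```text
time_s: 2.8
ee_pos: [311.1, 377.6, 180.8]
tcp_rot: [-179.9, 0.0, 127.8]
wrist_force: [-1.0, 1.7, 0.5]
opening: 1.0
gripper_force: 0.0
```

Call:
send_rows --commands '[{"delta_pos": [-0.6155, -0.1062, 0.1026], "twist": [0, 0, 0.2113], "jaw": 0}, {"delta_pos": [-0.6155, -0.1062, 0.1026], "twist": [0, 0, 0.2113], "jaw": 0}, {"delta_pos": [-0.6155, -0.1062, 0.1026], "twist": [0, 0, 0.2113], "jaw": 0}, {"delta_pos": [-0.6155, -0.1062, 0.1026], "twist": [0, 0, 0.2113], "jaw": 0}, {"delta_pos": [-0.6155, -0.1062, 0.1026], "twist": [0, 0, 0.2113], "jaw": 0}, {"delta_pos": [-0.6155, -0.1062, 0.1026], "twist": [0, 0, 0.2113], "jaw": 0}, {"delta_pos": [-0.6155, -0.1062, 0.1026], "twist": [0, 0, 0.2113], "jaw": 0}, {"delta_pos": [-0.6155, -0.1062, 0.1026], "twist": [0, 0, 0.2113], "jaw": 0}]'

```text
time_s: 3.6
ee_pos: [459.7, 103.8, 130.0]
tcp_rot: [180.0, -0.0, 89.8]
wrist_force: [-0.2, 0.1, 0.4]
opening: 1.0
gripper_force: 0.0
```

Run:
```python
from h import *
np.set_printoptions(precision=1,suppress=True)
for i in range(2):
    f=grab_frame('wrist');s=sense();print(s['ee_pos'],s['tcp_rot'],s['q'])
cv2.imwrite('pics/c.png',f['color'])
W=cloud(f);P=W[(W[...,2]>58)&(W[...,2]<75)]
print(len(P),P.mean(0) if len(P) else '',-f['R'].T@f['t'])
for g in G: print(g,[(d['pixel'],d['conf'],at_z(f,d['pixel'],60)) for d in find_in('wrist',g)[:1]])
```

```text
[459.  104.9 130.1] [180.   -0.   89.9] [  9.8  -2.1 122.3   0.   59.8   9.9]
[458.6 105.6 130.2] [180.  -0.  90.] [  9.9  -2.1 122.3   0.   59.8   9.9]
4667 [462.6  67.9  66.7] [459.1 187.4 272.9]
yellow_gauge [([444.7, 209.7], 0.3, array([621.6,  99.2,  60. ]))]
red_gauge [([260.4, 316.5], 0.83, array([462.5, -16.1,  60. ]))]
blue_gauge [([268.4, 270.9], 0.66, array([469.9,  37.6,  60. ]))]
nickel_gauge [([256.7, 202.2], 0.82, array([459.1, 106.5,  60. ]))]
```

Call:
send_rows --commands '[{"delta_pos": [0, 0, 0.09], "twist": [0, 0, 0], "jaw": 0}, {"delta_pos": [0, 0, 0.15], "twist": [0, 0, 0], "jaw": 0}, {"delta_pos": [0, 0, 0.18], "twist": [0, 0, 0], "jaw": 0}, {"delta_pos": [0, 0, 0.196], "twist": [0, 0, 0], "jaw": 0}, {"delta_pos": [0, 0, 0.196], "twist": [0, 0, 0], "jaw": 1}, {"delta_pos": [0, 0, 0.196], "twist": [0, 0, 0], "jaw": 1}, {"delta_pos": [0, 0, 0.196], "twist": [0, 0, 0], "jaw": 1}, {"delta_pos": [0, 0, 0.196], "twist": [0, 0, 0], "jaw": 1}]'

```text
time_s: 4.7
ee_pos: [459.5, 105.3, 33.6]
tcp_rot: [179.9, -0.0, 90.0]
wrist_force: [-1.9, 0.8, 6.3]
opening: 0.551
gripper_force: 52.3
```

Call:
send_rows --commands '[{"delta_pos": [0, 0, -0.04], "twist": [0, 0, 0], "jaw": 1}, {"delta_pos": [0, 0, -0.12], "twist": [0, 0, 0], "jaw": 1}, {"delta_pos": [0, 0, -0.2], "twist": [0, 0, 0], "jaw": 1}, {"delta_pos": [0, 0, -0.236], "twist": [0, 0, 0], "jaw": 1}, {"delta_pos": [-0.07, 0.06, -0.236], "twist": [0, 0, 0], "jaw": 1}, {"delta_pos": [-0.14, 0.12, -0.236], "twist": [0, 0, 0], "jaw": 1}, {"delta_pos": [-0.21, 0.18, -0.236], "twist": [0, 0, 0], "jaw": 1}, {"delta_pos": [-0.28, 0.24, -0.236], "twist": [0, 0, 0], "jaw": 1}]'

```text
time_s: 5.5
ee_pos: [578.8, -36.5, 149.8]
tcp_rot: [-180.0, -0.0, 90.0]
wrist_force: [0.7, 1.0, -3.3]
opening: 0.545
gripper_force: 53.1
```

Call:
send_rows --commands '[{"delta_pos": [-0.07, 0.06, 0], "twist": [0, 0, 0], "jaw": 1}, {"delta_pos": [-0.1554, 0.1356, 0], "twist": [0, 0, 0], "jaw": 1}, {"delta_pos": [-0.1554, 0.1356, 0], "twist": [0, 0, 0], "jaw": 1}, {"delta_pos": [-0.1554, 0.1356, 0.08], "twist": [0, 0, 0], "jaw": 1}, {"delta_pos": [-0.1554, 0.1356, 0.12], "twist": [0, 0, 0], "jaw": 1}, {"delta_pos": [-0.1554, 0.1356, 0.12], "twist": [0, 0, 0], "jaw": 1}]'

```text
time_s: 6.1
ee_pos: [641.5, -111.9, 84.6]
tcp_rot: [-179.4, -0.1, 90.0]
wrist_force: [-0.8, 0.8, -4.6]
opening: 0.546
gripper_force: 53.3
```

Run:
```python
from h import *
np.set_printoptions(precision=1,suppress=True)
s=sense();print(s['ee_pos'],s['tcp_rot'],s['opening'],s['wrist_force'])
for c in ['scene','top','wrist']:
    f=grab_frame(c);cv2.imwrite(f'pics/d_{c}.png',f['color'])
    W=cloud(f)
    if c!='wrist':
        m=outline_of(c,'delivery_rack')
        if m:
            P=W[m[0]['mask']&(W[...,2]>5)&(W[...,2]<25)];print(c,len(P),cv2.minAreaRect(P[:,:2].astype('float32')))
```

```text
[ 641.5 -111.9   84.6] [-179.4   -0.1   90. ] 0.5458229000095416 [-0.8  0.8 -4.6]
scene 9862 ((654.7758178710938, 7.3618011474609375), (328.416015625, 90.33619689941406), 86.21022033691406)
top 6071 ((657.5736083984375, 72.88386535644531), (196.3370819091797, 89.22793579101562), 86.16368865966797)
```

View pics/d_wrist.png

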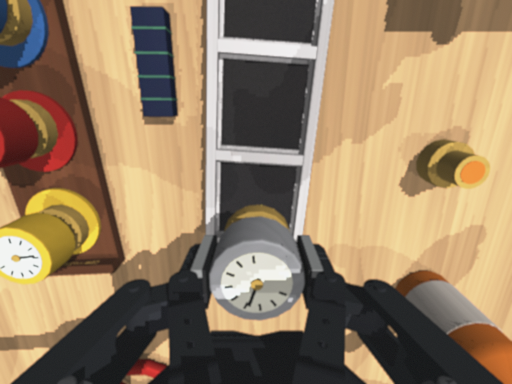

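The wrist view shows the nickel gauge held upright at (255,280) over the low-y end bay, with free floor ahead of it. The rack pose is unchanged, so I'll lower it.

Call:
send_rows --commands '[{"delta_pos": [0, 0, 0.05], "twist": [0, 0, 0], "jaw": 1}, {"delta_pos": [0, 0, 0.09], "twist": [0, 0, 0], "jaw": 1}, {"delta_pos": [0, 0, 0.112], "twist": [0, 0, 0], "jaw": 1}, {"delta_pos": [0, 0, 0.12], "twist": [0, 0, 0], "jaw": 1}, {"delta_pos": [0, 0, 0.126], "twist": [0, 0, 0], "jaw": 1}, {"delta_pos": [0, 0, 0.126], "twist": [0, 0, 0], "jaw": 1}]'

```text
time_s: 6.95
ee_pos: [647.1, -113.0, 28.1]
tcp_rot: [179.9, 0.0, 90.0]
wrist_force: [0.1, -0.1, -3.6]
opening: 0.546
gripper_force: 53.7
```

Call:
send_rows --commands '[{"delta_pos": [0, 0, 0], "twist": [0, 0, 0], "jaw": 0.3}, {"delta_pos": [0, 0, 0], "twist": [0, 0, 0], "jaw": 0}, {"delta_pos": [0, 0, 0], "twist": [0, 0, 0], "jaw": 0}, {"delta_pos": [0, 0, 0], "twist": [0, 0, 0], "jaw": 0}, {"delta_pos": [0, 0, -0.03], "twist": [0, 0, 0], "jaw": 0}, {"delta_pos": [0, 0, -0.1], "twist": [0, 0, 0], "jaw": 0}, {"delta_pos": [0, 0, -0.18], "twist": [0, 0, 0], "jaw": 0}, {"delta_pos": [0, 0, -0.206], "twist": [0, 0, 0], "jaw": 0}]'

```text
time_s: 7.75
ee_pos: [649.5, -113.5, 136.6]
tcp_rot: [179.5, 0.1, 90.0]
wrist_force: [1.4, -0.6, 0.4]
opening: 1.003
gripper_force: 0.0
```

Call:
send_rows --commands '[{"delta_pos": [0.06, -0.075, 0], "twist": [0, 0, 0], "jaw": 0}, {"delta_pos": [0.12, -0.15, 0], "twist": [0, 0, 0], "jaw": 0}, {"delta_pos": [0.18, -0.225, 0], "twist": [0, 0, 0], "jaw": 0}, {"delta_pos": [0.24, -0.3, 0], "twist": [0, 0, 0], "jaw": 0}, {"delta_pos": [0.2876, -0.358, 0], "twist": [0, 0, 0], "jaw": 0}, {"delta_pos": [0.2876, -0.358, 0], "twist": [0, 0, 0], "jaw": 0}, {"delta_pos": [0.2876, -0.358, 0], "twist": [0, 0, 0], "jaw": 0}]'

```text
time_s: 8.45
ee_pos: [467.0, 31.3, 130.5]
tcp_rot: [179.9, 0.0, 90.1]
wrist_force: [1.3, -0.1, 0.3]
opening: 0.998
gripper_force: 0.0
```

```bash
cat >> h.py <<'E'
def check(goals,tag):
    np.set_printoptions(precision=1,suppress=True)
    s=sense();print(s['time_s'],s['ee_pos'],s['tcp_rot'])
    F={c:grab_frame(c) for c in ['scene','top']}
    for g,xy in goals.items():
        rs=[]
        for c,f in F.items():
            W=cloud(f);col=f['color'].astype(int)
            near=np.hypot(W[...,0]-xy[0],W[...,1]-xy[1])<40
            M=near&(W[...,2]>50)&(W[...,2]<85)&(col.min(2)>150)&(col.max(2)-col.min(2)<45)
            D=cv2.morphologyEx(M.astype('uint8'),cv2.MORPH_CLOSE,np.ones((7,7)))
            n,l,st,ce=cv2.connectedComponentsWithStats(D)
            if n<2: print(g,c,'no dial');continue
            k=1+np.argmax(st[1:,4]);p=ce[k];rs.append(ray(f,p));print(g,c,p,st[k,4],W[l==k].mean(0))
        if len(rs)==2: print('  tri',*tri(rs),'goal',xy)
    for c,f in F.items(): cv2.imwrite(f'pics/{tag}_{c}.png',f['color'])
E
python3 - <<'E'
from h import *
check({'nickel':(646,-113),'blue':(467,31)},'e')
E
```

```text
8.45 [467.   31.3 130.5] [179.9   0.   90.1]
nickel scene [183.4 230.4] 363 [nan nan nan]
nickel top [325.4 144.7] 611 [nan nan nan]
  tri [ 646.9 -113.8   61.1] [np.float64(0.12294597105518591), np.float64(0.12294597105518494)] goal (646, -113)
blue scene [278.6 140.9] 208 [nan nan nan]
blue top no dial
```

Nickel's dial triangulates to (646.9, -113.8, 61.1), so it is flat on its floor and centred. Blue is next.

Call:
send_rows --commands '[{"delta_pos": [0, 0, 0.09], "twist": [0, 0, 0], "jaw": 0}, {"delta_pos": [0, 0, 0.15], "twist": [0, 0, 0], "jaw": 0}, {"delta_pos": [0, 0, 0.18], "twist": [0, 0, 0], "jaw": 0}, {"delta_pos": [0, 0, 0.196], "twist": [0, 0, 0], "jaw": 0}, {"delta_pos": [0, 0, 0.196], "twist": [0, 0, 0], "jaw": 1}, {"delta_pos": [0, 0, 0.196], "twist": [0, 0, 0], "jaw": 1}, {"delta_pos": [0, 0, 0.196], "twist": [0, 0, 0], "jaw": 1}, {"delta_pos": [0, 0, 0.196], "twist": [0, 0, 0], "jaw": 1}]'

```text
time_s: 9.35
ee_pos: [468.8, 30.9, 33.5]
tcp_rot: [179.8, 0.0, 90.0]
wrist_force: [0.4, -0.4, 1.3]
opening: 0.549
gripper_force: 51.8
```

Call:
send_rows --commands '[{"delta_pos": [0, 0, -0.04], "twist": [0, 0, 0], "jaw": 1}, {"delta_pos": [0, 0, -0.12], "twist": [0, 0, 0], "jaw": 1}, {"delta_pos": [0, 0, -0.2], "twist": [0, 0, 0], "jaw": 1}, {"delta_pos": [0, 0, -0.236], "twist": [0, 0, 0], "jaw": 1}, {"delta_pos": [-0.03, 0.085, -0.236], "twist": [0, 0, 0], "jaw": 1}, {"delta_pos": [-0.06, 0.17, -0.236], "twist": [0, 0, 0], "jaw": 1}, {"delta_pos": [-0.09, 0.255, -0.236], "twist": [0, 0, 0], "jaw": 1}, {"delta_pos": [-0.115, 0.33, -0.236], "twist": [0, 0, 0], "jaw": 1}]'

```text
time_s: 10.15
ee_pos: [633.9, -27.3, 150.4]
tcp_rot: [179.9, 0.0, 90.0]
wrist_force: [0.2, 0.6, -1.7]
opening: 0.547
gripper_force: 52.4
```

Call:
send_rows --commands '[{"delta_pos": [-0.0128, 0.0386, 0], "twist": [0, 0, 0], "jaw": 1}, {"delta_pos": [-0.0128, 0.0386, 0], "twist": [0, 0, 0], "jaw": 1}, {"delta_pos": [-0.0128, 0.0386, 0.07], "twist": [0, 0, 0], "jaw": 1}, {"delta_pos": [-0.0128, 0.0386, 0.14], "twist": [0, 0, 0], "jaw": 1}, {"delta_pos": [-0.0128, 0.0386, 0.2], "twist": [0, 0, 0], "jaw": 1}, {"delta_pos": [-0.0128, 0.0386, 0.234], "twist": [0, 0, 0], "jaw": 1}, {"delta_pos": [-0.0128, 0.0386, 0.248], "twist": [0, 0, 0], "jaw": 1}, {"delta_pos": [-0.0128, 0.0386, 0.248], "twist": [0, 0, 0], "jaw": 1}]'

```text
time_s: 10.95
ee_pos: [650.5, -32.5, 27.4]
tcp_rot: [-179.9, -0.0, 90.0]
wrist_force: [0.8, -0.1, -1.5]
opening: 0.551
gripper_force: 53.2
```

Call:
send_rows --commands '[{"delta_pos": [0, 0, 0], "twist": [0, 0, 0], "jaw": 0.3}, {"delta_pos": [0, 0, 0], "twist": [0, 0, 0], "jaw": 0}, {"delta_pos": [0, 0, 0], "twist": [0, 0, 0], "jaw": 0}, {"delta_pos": [0, 0, 0], "twist": [0, 0, 0], "jaw": 0}, {"delta_pos": [0, 0, -0.03], "twist": [0, 0, 0], "jaw": 0}, {"delta_pos": [0, 0, -0.1], "twist": [0, 0, 0], "jaw": 0}, {"delta_pos": [0, 0, -0.18], "twist": [0, 0, 0], "jaw": 0}, {"delta_pos": [0, 0, -0.208], "twist": [0, 0, 0], "jaw": 0}]'

```text
time_s: 11.75
ee_pos: [654.8, -33.2, 136.3]
tcp_rot: [179.5, 0.0, 90.0]
wrist_force: [0.7, 0.1, 0.2]
opening: 1.002
gripper_force: 0.0
```

Run:
```python
from h import *
check({'red':(467,-49),'yellow':(473,-136),'nickel':(646,-113)},'f')
```

```text
11.75 [654.8 -33.2 136.3] [179.5   0.   90. ]
red scene no dial
red top no dial
yellow scene [182.5 140.1] 233 [nan nan nan]
yellow top no dial
nickel scene [174.5 236.4] 49 [ 657.  -126.6   59.7]
nickel top no dial
```

Red and nickel are hidden by the arm here, so I'll move over red and look with the wrist camera.

Call:
send_rows --commands '[{"delta_pos": [-0.008, -0.09, 0], "twist": [0, 0, 0], "jaw": 0}, {"delta_pos": [-0.016, -0.18, 0], "twist": [0, 0, 0], "jaw": 0}, {"delta_pos": [-0.024, -0.27, 0], "twist": [0, 0, 0], "jaw": 0}, {"delta_pos": [-0.032, -0.3692, 0], "twist": [0, 0, 0], "jaw": 0}, {"delta_pos": [-0.032, -0.3692, 0], "twist": [0, 0, 0], "jaw": 0}, {"delta_pos": [-0.032, -0.3692, 0], "twist": [0, 0, 0], "jaw": 0}]'

```text
time_s: 12.45
ee_pos: [464.2, -48.7, 128.1]
tcp_rot: [-179.8, -0.0, 90.0]
wrist_force: [0.2, -1.2, 0.8]
opening: 0.997
gripper_force: 0.0
```

Run:
```python
from h import *
check({'blue':(651,-33),'nickel':(646,-113),'red':(467,-49)},'g')
f=grab_frame('wrist');cv2.imwrite('pics/g_wrist.png',f['color'])
W=cloud(f);P=W[(W[...,2]>63)&(W[...,2]<72)&(abs(W[...,1]+49)<32)]
print(len(P),P.min(0),P.max(0),(P.min(0)+P.max(0))/2)
```

```text
12.45 [464.2 -48.7 128.1] [-179.8   -0.    90. ]
blue scene [235.5 234.9] 325 [nan nan nan]
blue top [273.3 141.2] 366 [nan nan nan]
  tri [651.7 -32.4  61.6] [np.float64(0.006861678732112551), np.float64(0.006861678732114199)] goal (651, -33)
nickel scene [183.3 230.4] 363 [ 646.2 -114.2   59.9]
nickel top [325.5 144.6] 605 [nan nan nan]
  tri [ 647.  -113.8   61.3] [np.float64(0.16016253428225877), np.float64(0.16016253428228974)] goal (646, -113)
red scene [232.6 138.6] 204 [466.1 -49.3  65.8]
red top no dial
2417 [442.8 -73.3  63. ] [666.4 -17.6  69.6] [554.6 -45.4  66.3]
```

View pics/g_wrist.png

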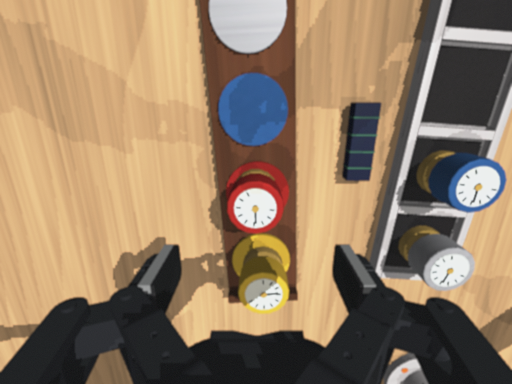

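Blue is placed at (651.7, -32.4, 61.6). The wrist view shows red upright at (255,207), centred between the fingers, with the nickel and blue seats empty.

Call:
send_rows --commands '[{"delta_pos": [0, 0, 0.09], "twist": [0, 0, 0], "jaw": 0}, {"delta_pos": [0, 0, 0.15], "twist": [0, 0, 0], "jaw": 0}, {"delta_pos": [0, 0, 0.18], "twist": [0, 0, 0], "jaw": 0}, {"delta_pos": [0, 0, 0.196], "twist": [0, 0, 0], "jaw": 0}, {"delta_pos": [0, 0, 0.196], "twist": [0, 0, 0], "jaw": 1}, {"delta_pos": [0, 0, 0.196], "twist": [0, 0, 0], "jaw": 1}, {"delta_pos": [0, 0, 0.196], "twist": [0, 0, 0], "jaw": 1}, {"delta_pos": [0, 0, 0.196], "twist": [0, 0, 0], "jaw": 1}]'

```text
time_s: 13.4
ee_pos: [468.2, -49.1, 33.4]
tcp_rot: [179.8, 0.0, 90.0]
wrist_force: [-0.2, -0.1, 2.4]
opening: 0.544
gripper_force: 51.9
```

Call:
send_rows --commands '[{"delta_pos": [0, 0, -0.04], "twist": [0, 0, 0], "jaw": 1}, {"delta_pos": [0, 0, -0.12], "twist": [0, 0, 0], "jaw": 1}, {"delta_pos": [0, 0, -0.2], "twist": [0, 0, 0], "jaw": 1}, {"delta_pos": [0, 0, -0.236], "twist": [0, 0, 0], "jaw": 1}, {"delta_pos": [0.04, 0.08, -0.236], "twist": [0, 0, 0], "jaw": 1}, {"delta_pos": [0.08, 0.16, -0.236], "twist": [0, 0, 0], "jaw": 1}, {"delta_pos": [0.12, 0.24, -0.236], "twist": [0, 0, 0], "jaw": 1}, {"delta_pos": [0.16, 0.32, -0.236], "twist": [0, 0, 0], "jaw": 1}]'

```text
time_s: 14.2
ee_pos: [628.0, 31.9, 150.1]
tcp_rot: [180.0, 0.0, 90.0]
wrist_force: [0.7, -0.6, -2.2]
opening: 0.551
gripper_force: 52.7
```

Call:
send_rows --commands '[{"delta_pos": [0.0316, 0.0596, 0], "twist": [0, 0, 0], "jaw": 1}, {"delta_pos": [0.0316, 0.0596, 0], "twist": [0, 0, 0], "jaw": 1}, {"delta_pos": [0.0316, 0.0596, 0.07], "twist": [0, 0, 0], "jaw": 1}, {"delta_pos": [0.0316, 0.0596, 0.14], "twist": [0, 0, 0], "jaw": 1}, {"delta_pos": [0.0316, 0.0596, 0.2], "twist": [0, 0, 0], "jaw": 1}, {"delta_pos": [0.0316, 0.0596, 0.234], "twist": [0, 0, 0], "jaw": 1}, {"delta_pos": [0.0316, 0.0596, 0.248], "twist": [0, 0, 0], "jaw": 1}, {"delta_pos": [0.0316, 0.0596, 0.248], "twist": [0, 0, 0], "jaw": 1}]'

```text
time_s: 15.0
ee_pos: [655.8, 46.6, 27.3]
tcp_rot: [-179.9, 0.0, 90.0]
wrist_force: [-0.7, -0.2, -1.5]
opening: 0.55
gripper_force: 53.9
```

Call:
send_rows --commands '[{"delta_pos": [0, 0, 0], "twist": [0, 0, 0], "jaw": 0.3}, {"delta_pos": [0, 0, 0], "twist": [0, 0, 0], "jaw": 0}, {"delta_pos": [0, 0, 0], "twist": [0, 0, 0], "jaw": 0}, {"delta_pos": [0, 0, 0], "twist": [0, 0, 0], "jaw": 0}, {"delta_pos": [0, 0, -0.03], "twist": [0, 0, 0], "jaw": 0}, {"delta_pos": [0, 0, -0.1], "twist": [0, 0, 0], "jaw": 0}, {"delta_pos": [0, 0, -0.18], "twist": [0, 0, 0], "jaw": 0}, {"delta_pos": [0, 0, -0.208], "twist": [0, 0, 0], "jaw": 0}]'

```text
time_s: 15.8
ee_pos: [660.0, 47.1, 136.3]
tcp_rot: [179.5, -0.0, 90.0]
wrist_force: [-0.1, 0.5, 1.5]
opening: 1.003
gripper_force: 0.0
```

Call:
send_rows --commands '[{"delta_pos": [-0.065, -0.065, 0], "twist": [0, 0, 0], "jaw": 0}, {"delta_pos": [-0.13, -0.13, 0], "twist": [0, 0, 0], "jaw": 0}, {"delta_pos": [-0.195, -0.195, 0], "twist": [0, 0, 0], "jaw": 0}, {"delta_pos": [-0.26, -0.26, 0], "twist": [0, 0, 0], "jaw": 0}, {"delta_pos": [-0.32, -0.32, 0], "twist": [0, 0, 0], "jaw": 0}, {"delta_pos": [-0.3658, -0.3664, 0], "twist": [0, 0, 0], "jaw": 0}, {"delta_pos": [-0.3658, -0.3664, 0], "twist": [0, 0, 0], "jaw": 0}, {"delta_pos": [-0.3658, -0.3664, 0], "twist": [0, 0, 0], "jaw": 0}]'

```text
time_s: 16.6
ee_pos: [473.4, -136.4, 130.5]
tcp_rot: [179.9, -0.0, 89.9]
wrist_force: [0.9, 0.2, 1.0]
opening: 1.003
gripper_force: 0.0
```

Run:
```python
from h import *
check({'red':(657,47),'blue':(651,-33),'yellow':(473,-136)},'i')
f=grab_frame('wrist');cv2.imwrite('pics/i_wrist.png',f['color'])
```

```text
16.6 [ 473.4 -136.4  130.5] [179.9  -0.   89.9]
red scene [286.3 239.7] 318 [nan nan nan]
red top [223. 138.] 371 [nan nan nan]
  tri [656.5  46.3  60.8] [np.float64(0.19215070621849656), np.float64(0.1921507062185156)] goal (657, 47)
blue scene [235.6 234.7] 331 [nan nan nan]
blue top [273.4 141.6] 373 [nan nan nan]
  tri [651.2 -32.4  61.2] [np.float64(0.06697923349708311), np.float64(0.06697923349706908)] goal (651, -33)
yellow scene [182.6 140.1] 212 [ 472.8 -136.    65.7]
yellow top [336.6 257.8] 136 [ 471.4 -126.4   68.5]
  tri [ 472.1 -131.6   64.5] [np.float64(4.539751193281057), np.float64(4.539751193281072)] goal (473, -136)
```

View pics/i_wrist.png

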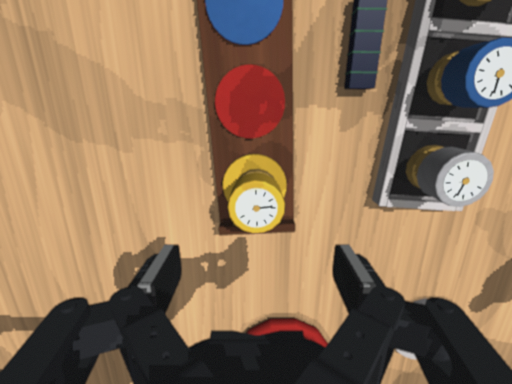

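Red is placed at (656.5, 46.3, 60.8). Yellow is upright at (256,208), centred between the fingers; the top view's skewed reading comes from the arm partly hiding its dial.

Call:
send_rows --commands '[{"delta_pos": [0, 0, 0.09], "twist": [0, 0, 0], "jaw": 0}, {"delta_pos": [0, 0, 0.15], "twist": [0, 0, 0], "jaw": 0}, {"delta_pos": [0, 0, 0.18], "twist": [0, 0, 0], "jaw": 0}, {"delta_pos": [0, 0, 0.196], "twist": [0, 0, 0], "jaw": 0}, {"delta_pos": [0, 0, 0.196], "twist": [0, 0, 0], "jaw": 1}, {"delta_pos": [0, 0, 0.196], "twist": [0, 0, 0], "jaw": 1}, {"delta_pos": [0, 0, 0.196], "twist": [0, 0, 0], "jaw": 1}, {"delta_pos": [0, 0, 0.196], "twist": [0, 0, 0], "jaw": 1}]'

```text
time_s: 17.55
ee_pos: [474.9, -136.4, 33.5]
tcp_rot: [179.8, 0.1, 90.0]
wrist_force: [0.5, -0.1, 3.0]
opening: 0.547
gripper_force: 51.9
```

Call:
send_rows --commands '[{"delta_pos": [0, 0, -0.04], "twist": [0, 0, 0], "jaw": 1}, {"delta_pos": [0, 0, -0.12], "twist": [0, 0, 0], "jaw": 1}, {"delta_pos": [0, 0, -0.2], "twist": [0, 0, 0], "jaw": 1}, {"delta_pos": [0, 0, -0.236], "twist": [0, 0, 0], "jaw": 1}, {"delta_pos": [0.08, 0.058, -0.236], "twist": [0, 0, 0], "jaw": 1}, {"delta_pos": [0.16, 0.116, -0.236], "twist": [0, 0, 0], "jaw": 1}, {"delta_pos": [0.24, 0.174, -0.236], "twist": [0, 0, 0], "jaw": 1}, {"delta_pos": [0.32, 0.23, -0.236], "twist": [0, 0, 0], "jaw": 1}]'

```text
time_s: 18.35
ee_pos: [589.1, 25.4, 150.4]
tcp_rot: [180.0, 0.0, 90.0]
wrist_force: [0.6, -2.0, -2.2]
opening: 0.548
gripper_force: 52.5
```

Call:
send_rows --commands '[{"delta_pos": [0.08, 0.058, 0], "twist": [0, 0, 0], "jaw": 1}, {"delta_pos": [0.15, 0.11, 0], "twist": [0, 0, 0], "jaw": 1}, {"delta_pos": [0.2054, 0.1468, 0], "twist": [0, 0, 0], "jaw": 1}, {"delta_pos": [0.2054, 0.1468, 0], "twist": [0, 0, 0], "jaw": 1}, {"delta_pos": [0.2054, 0.1468, 0.05], "twist": [0, 0, 0], "jaw": 1}, {"delta_pos": [0.2054, 0.1468, 0.1], "twist": [0, 0, 0], "jaw": 1}]'

```text
time_s: 18.95
ee_pos: [662.4, 126.8, 100.6]
tcp_rot: [179.9, -0.0, 90.0]
wrist_force: [0.2, 1.0, -3.1]
opening: 0.549
gripper_force: 52.5
```

Call:
send_rows --commands '[{"delta_pos": [0, 0, 0.07], "twist": [0, 0, 0], "jaw": 1}, {"delta_pos": [0, 0, 0.12], "twist": [0, 0, 0], "jaw": 1}, {"delta_pos": [0, 0, 0.14], "twist": [0, 0, 0], "jaw": 1}, {"delta_pos": [0, 0, 0.148], "twist": [0, 0, 0], "jaw": 1}, {"delta_pos": [0, 0, 0.148], "twist": [0, 0, 0], "jaw": 1}]'

```text
time_s: 19.45
ee_pos: [660.7, 126.1, 27.4]
tcp_rot: [-179.9, 0.0, 90.0]
wrist_force: [-1.3, -0.7, -0.6]
opening: 0.55
gripper_force: 53.6
```

Call:
send_rows --commands '[{"delta_pos": [0, 0, 0], "twist": [0, 0, 0], "jaw": 0.3}, {"delta_pos": [0, 0, 0], "twist": [0, 0, 0], "jaw": 0}, {"delta_pos": [0, 0, 0], "twist": [0, 0, 0], "jaw": 0}, {"delta_pos": [0, 0, 0], "twist": [0, 0, 0], "jaw": 0}, {"delta_pos": [0, 0, -0.03], "twist": [0, 0, 0], "jaw": 0}, {"delta_pos": [0, 0, -0.1], "twist": [0, 0, 0], "jaw": 0}, {"delta_pos": [0, 0, -0.18], "twist": [0, 0, 0], "jaw": 0}, {"delta_pos": [0, 0, -0.25], "twist": [0, 0, 0], "jaw": 0}]'

```text
time_s: 20.25
ee_pos: [662.3, 126.8, 153.9]
tcp_rot: [179.9, -0.0, 90.0]
wrist_force: [-0.2, 0.0, -0.2]
opening: 1.001
gripper_force: 0.0
```

Call:
send_rows --commands '[{"delta_pos": [0.1, -0.06, 0], "twist": [0, 0, 0], "jaw": 0}, {"delta_pos": [0.2, -0.12, 0], "twist": [0, 0, 0], "jaw": 0}, {"delta_pos": [0.3, -0.18, 0], "twist": [0, 0, 0], "jaw": 0}, {"delta_pos": [0.35, -0.21, 0], "twist": [0, 0, 0], "jaw": 0}, {"delta_pos": [0.35, -0.21, 0], "twist": [0, 0, 0], "jaw": 0}, {"delta_pos": [0.35, -0.21, 0], "twist": [0, 0, 0], "jaw": 0}]'

```text
time_s: 20.85
ee_pos: [556.2, 303.2, 152.1]
tcp_rot: [179.9, -0.0, 90.2]
wrist_force: [1.1, -0.5, 0.8]
opening: 1.0
gripper_force: 0.0
```

Run:
```python
from h import *
check({'yellow':(662,127),'red':(657,47),'blue':(651,-33),'nickel':(646,-113)},'j')
```

```text
20.85 [556.2 303.2 152.1] [179.9  -0.   90.2]
yellow scene [338.5 244. ] 310 [nan nan nan]
yellow top [172.1 134.9] 349 [nan nan nan]
  tri [660.9 126.4  61.2] [np.float64(0.3476852719227123), np.float64(0.34768527192281207)] goal (662, 127)
red scene [286.3 239.6] 308 [656.   46.1  60.1]
red top [222.9 138.1] 346 [655.8  46.5  62.5]
  tri [656.4  46.4  60.8] [np.float64(0.2952636290454924), np.float64(0.2952636290454983)] goal (657, 47)
blue scene [235.7 234.9] 314 [nan nan nan]
blue top [273.1 141.4] 345 [nan nan nan]
  tri [651.4 -32.2  61.1] [np.float64(0.018217499674620316), np.float64(0.01821749967461029)] goal (651, -33)
nickel scene [183.4 230.4] 338 [ 646.2 -114.1   59.9]
nickel top [325.7 144.6] 403 [nan nan nan]
  tri [ 646.9 -113.9   61.3] [np.float64(0.08080045637135815), np.float64(0.08080045637135708)] goal (646, -113)
```

View pics/j_scene.png

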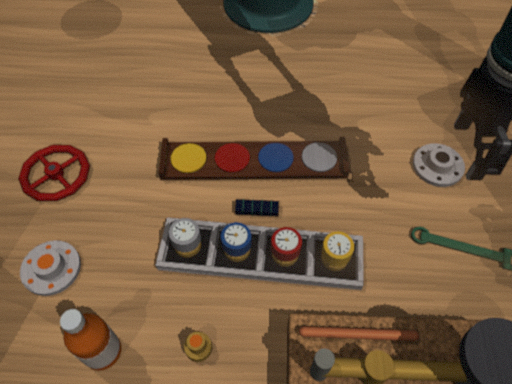

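The gauges stand upright in mirrored order: nickel (183,235), blue (236,240), red (286,244), yellow (338,250). The seats above read yellow, red, blue, nickel, and the gripper is clear.

```bash
python3 -c "
from bench import *
print(sign_off())"
```

```text
the job is handed in; nothing more can be done
None
```

All four gauges now stand dial up in their mirrored bays on the aluminium rack, each measured within about 1.5 mm of its bay centre; I handed the job in at about 21 s, and sign-off returned no verdict.

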